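Show a feed roller to the inspection camera

ROBOT

A 6-joint arm with a two-finger parallel gripper is mounted at the origin on the work surface. World frame = base frame: x ahead of the robot, y to its left, z up, the work surface at z = 0. Lengths are in m, angles in rad, forces in N, time in s.
With the tool pointing down it reaches from about 0.35 to 0.775 m from the base axis. Payload 7.3 kg.
Tool frame: the origin (TCP) lies at the very end of the fingers, on their centre line; the grasp point (between the pads) lies 19 mm behind it (grip_point_offset is the z of the grasp point in the tool frame, in m); z points along the fingers, y is the direction in which the jaws open and shut (so a half turn about z gives the same grasp; the last joint's range is limited). The gripper opens to 92 mm and grips with 3 to 60 N. Pads are 19 mm wide; open, the fingers measure 130 mm over their backs; the gripper's body (75 mm by 190 mm) begins 47 mm behind the grasp point.
Start: joints at [1.06, 0.342, 1.524, -0, 1.275, -0.146], TCP at [0.187, 0.49, 0.227] pointing down, gripper open.
Joint ranges: [-2.53, 2.53], [-0.77, 2.02], [0.04, 2.7], [-1, 4.14], [0.28, 2.66], [-3.11, 3.11]. Speed limits (rad/s): [2.57, 2.57, 3.14, 3.14, 3.14, 3.14].

INTERFACE

Orientations are given as a unit quaternion [x, y, z, w].
In Python, from plant import * gives the robot as it stands. The module is installed in compiled form; this text tells all that it offers.
- The arm moves only by the tool send_rows, never from a script. Its argument "steps" is one flat list of numbers, 5 for each row, row after row: the opening, from -1 (shut) to 1 (fully open), then the shift along the tool's x, y, z in m, then the turn about the tool's z in degrees. In form: [claw, dx, dy, dz, yaw, claw, dx, dy, dz, yaw, ...]. A call has 1 to 5 rows; each row is the pose to reach, as a shift and turn from the pose commanded when the call began, along the tool's axes at that moment; what a row does not reach only later rows make up. A row lasts 1/8 s, in which the tool goes at most 62.5 mm and 10.7 degrees, less where a joint would pass 70% of its speed; a pose out of reach is approached as far as the arm can. A call with a gripper value outside its range is refused whole. The fingers move at their own pace and stop on an object; the grip force is fixed at half the most. Time passes only in rows, so rows that repeat a pose let the fingers close. It gives the time, the measured TCP pose, the force and the opening at its end, in the units of the state.
- get_obs(): the state, without advancing time (a new reading comes with each control period).
- snapshot(name): name is "scene" or "side" or "wrist"; returns a dict with "img" (384x512x3 uint8, red, green, blue), "depth" (384x512 float32, m along the optical axis (not along the pixel's ray), 0 where there is no reading), "fx", "fy", "cx", "cy" (pixels), "R" (3x3) and "t" (3): a world point X has camera coordinates R X + t; the wrist camera has in their place "T_tool_cam" (4x4, takes a point from camera to tool coordinates, whose origin is the TCP and whose axes are the flange's). Camera axes: x right, y down, z forward; pixel columns grow to the right and rows downward; lengths in m; the calibration is good to about 2 mm. A picture is of the moment at which its call begins: read the wrist's pose just before it.
- close_job(): hands the job in, once; it reports no verdict.
The state is a dict: "time_s": time; "joints": joint angles; "qvel": joint speeds; "tau": joint torques, N m; "position": TCP position; "tool_rot": TCP orientation; "contact_force": force on the tool from outside, world axes, zero at the start; "moment": the same for the moment, N m; "opening": finger opening in m.
Only numpy, scipy, OpenCV 4.12 (cv2) and the standard library are available. Lean on these libraries where they do the work, as an engineer would, in place of code of your own. Each camera call takes 0.05 s, during which the arm holds its last target. There are 200 camera calls.

TASK

Wake the inspection camera by pressing its red plunger all the way down to its stop for a moment and letting it spring back up. Then lift the feed roller with the orange gear out of the feed unit and hold it up still over the yellow disc, its middle 240 mm above the table, pointing straight along the camera's line of sight (sloping 25 degrees up towards the camera) with the orange gear end facing the lens. Finish while still holding it there; leave the green-geared roller in its slots, do not touch the camera or its stand, and do not shift anything else on the table.

Things in the scene. Friction and masses are not known exactly. Their poses are not given: they have to be found in the camera images.
- plunger (a joint): Red spring plunger that wakes the inspection camera: travel in m, 0 = up, 0.012 = fully down on its stop. It springs back by itself; it takes about 2 N to start and 6 N to hold on the stop.
- plunger_top (a point): Centre of the top face of the plunger's red round head (40 mm across, 10 mm thick). At rest it is 70 mm above the table; it goes straight down 12 mm. It sits on a fixed grey round housing 68 mm across, 40 mm high, between the feed unit and the camera stand.
- roller_orange_center (a point): Centre of the feed roller with the ORANGE gear, the one to present: a dark rubber sleeve 36 mm in diameter, 90 mm long, on a steel shaft 10 mm in diameter, 150 mm long overall, thin orange bands at both ends of the sleeve and the gear beyond one end only, about 0.24 kg, balanced near this point. The x axis runs along the roller towards its gear end. It starts level, 80 mm above the table, in either one of the feed unit's two cradles; it lifts straight up out of open slots.
- roller_orange_gear (a point): Centre of the outer face of the orange gear (39 mm in diameter over its teeth and 14 mm wide), 72 mm from the roller's centre along its x axis.
- roller_green_center (a point): Centre of the other feed roller, the same but with a GREEN gear and bands; it lies in the other cradle. Axes as for the orange one. Leave it there.
- feed_unit: Fixed feed unit, 200 (x) x 109 (y) x 90 mm high; origin under its centre. Two grey upright side plates (6 mm thick, 97 mm clear between them) along its x carry two rollers lying along its y axis, gear ends beyond its -y side, at x = -60 and +60 mm. The shafts lie in open-topped slots 14 mm wide, 15 mm deep; below the sleeves there is free space down to 44 mm above the table.
- camera_stand: Fixed camera stand: dark base plate 290 x 120 x 6 mm with a yellow disc 40 mm across and a yellow line from the disc to the column. Origin on the table under the disc's centre; its x axis points from the disc along the line to the column (24 mm thick, 336 mm tall, at x = 205 mm). On the column is a blue camera with a black lens, looking back down over the disc. Do not touch it.
- view_point (a point): The viewing point: 240 mm above the table, straight above the yellow disc's centre, 150 mm from the lens on its line of sight. Its x axis points along the line of sight to the lens, 25 degrees above level, in the vertical plane of the yellow line; its y axis is level.
- lens (a point): Centre of the lens's front (42 mm across, 303 mm above the table, 136 mm from the disc's centre horizontally). Axes as for the viewing point.
- screwdriver: Screwdriver with a red handle, 200 mm long, lying flat on the table near the robot; origin under its middle. Leave alone.
- cleaner_bottle: Blue bottle of roller cleaner with a white cap, 60 mm across, 150 mm tall, upright towards the back; origin at its foot. Leave alone.
- tape_roll: Roll of brown tape, 100 mm across, 45 mm high, lying flat towards the back left; origin at the centre of its underside. Leave alone.
- mug: White mug, 80 mm across, 90 mm tall, at the right; origin at its foot. Leave alone.
- wrench: Steel wrench, 180 mm long, lying flat at the left; origin under its middle. Leave alone.
- parts_bin: Small red open bin, 130 x 100 x 55 mm high, holding spare rings, at the left; origin at the centre of its underside. Leave alone.
There are look-alikes about, which are no part of the job. Leave any pink look-alike of the feed_unit alone.

How it is judged:
On the way, in this order (a step that is already met when the one before it is completed fails the run):
1. the plunger is pressed down to its stop (value of joint plunger above 0.0105 m), for 0.1 s.
2. the plunger is let go and is up again (value of joint plunger below 0.003 m), for 0.1 s.
3. the orange-geared roller is lifted out of the feed unit (height (world z) of roller_orange_center above 0.12 m and contact force between roller_orange and feed_unit below 0.1 N), for 0.2 s.
At the end, for the whole second after the job is handed in: The gripper holds the orange-geared roller still in the air, nothing else carrying it: centre within 30 mm of the viewing point, axis within 0.21 rad (12 degrees) of the line of sight, gear end towards the lens; plunger up again; green-geared roller within 15 mm of its start (distance between roller_orange_center and view_point below 0.03 m and angle between the x axis of roller_orange_center and the x axis of view_point, either way round below 0.21 rad and x of roller_orange_gear in the frame of view_point above 0.03 m and linear speed of roller_orange below 0.03 m/s and contact force between roller_orange and the fingers above 1 N and contact force between roller_orange and feed_unit below 0.1 N and contact force between roller_orange and camera_stand below 0.1 N and height (world z) of roller_orange_center above 0.2 m and value of joint plunger below 0.003 m and distance of roller_green_center from where it was at the start of the episode below 0.015 m); the arm keeps its last pose, push and grip.
It fails at once if one of the things standing about on the table is shifted by more than 30 mm (distance of any of screwdriver, cleaner_bottle, tape_roll, mug, wrench, parts_bin from where it was at the start of the episode above 0.03 m).
It fails at once if the green-geared roller is shifted by more than 15 mm (distance of roller_green_center from where it was at the start of the episode above 0.015 m).
It fails at once if the camera or its stand is touched (more than 2 N) (contact force between camera_stand and anything else above 2 N).
It also fails if it takes over 51 s, if anything falls off the work surface, if the arm or the gripper's body presses on something with over 40 N, if the wrist force passes 120 N, or if a joint passes its speed limit or range.

## Working session

There is one attempt and no reset: what is moved stays moved. The work goes in short steps, Python scripts to look and compute and a tool call to move; the robot and the scene stay as the last step left them, time stands still between calls to the robot, and variables do not carry over. Pictures are saved under pics/ and viewed, about 8 in all and at most 12, crops included, and the job is handed in when it is done.

Besides the shell and the picture viewer there is one more tool, called after "Call:" as name(argument=value, ...) on one line, values as JSON. send_rows: Moves the arm, as the interface text tells. Its arguments: {"type":"object","properties":{"steps":{"type":"array","items":{"type":"number"}}},"required":["steps"]}

```bash
mkdir -p pics; cat > h.py <<'E'
from plant import *
import numpy as np, cv2
from scipy.spatial.transform import Rotation as Rn
def cloud(s,Rw=None,tw=None):
    d=s["depth"];v,u=np.mgrid[:384,:512]
    C=np.stack([(u-s["cx"])/s["fx"]*d,(v-s["cy"])/s["fy"]*d,d],-1)
    if "R" in s: return (C-np.array(s["t"]).ravel())@np.array(s["R"])
    o=get_obs();T=np.array(s["T_tool_cam"]);P=C@T[:3,:3].T+T[:3,3]
    return P@Rn.from_quat(o["tool_rot"]).as_matrix().T+np.array(o["position"])
def save(n,im): cv2.imwrite("pics/"+n,cv2.cvtColor(im,cv2.COLOR_RGB2BGR))
E
python3 - <<'E'
from h import *
print(get_obs())
for n in("scene","side"):
    s=snapshot(n);np.savez(n+".npz",**s);save(n+".png",cv2.resize(s["img"],(800,600)))
    print(n,s["fx"],np.round(-np.array(s["R"]).T@np.array(s["t"]),3))
E
```

```text
{'time_s': 0.0, 'joints': array([ 1.06001254e+00,  3.42737378e-01,  1.52502325e+00, -3.64028810e-05,
        1.27538378e+00, -1.46011175e-01]), 'qvel': array([ 0.00088063, -0.00083265,  0.00047256,  0.00155854, -0.00041733,
       -0.00062077]), 'tau': array([ 1.15997234e-03, -4.31248677e+01, -2.44226342e+01,  7.18008773e-02,
        5.61328093e-02, -1.44677829e-04]), 'position': array([0.18708072, 0.49010023, 0.22603518]), 'tool_rot': array([ 1.81371534e-01,  9.83414340e-01, -7.40028285e-04, -2.33762049e-04]), 'contact_force': array([-0.01594044, -0.48483678, -0.71908674]), 'moment': array([-0.01900235,  0.04496335, -0.02999203]), 'opening': 0.09211610887880033}
scene 346.9585732684335 [1.559 0.518 1.073]
side 485.53725372976106 [-0.46   0.991  1.065]
```

View pics/scene.png

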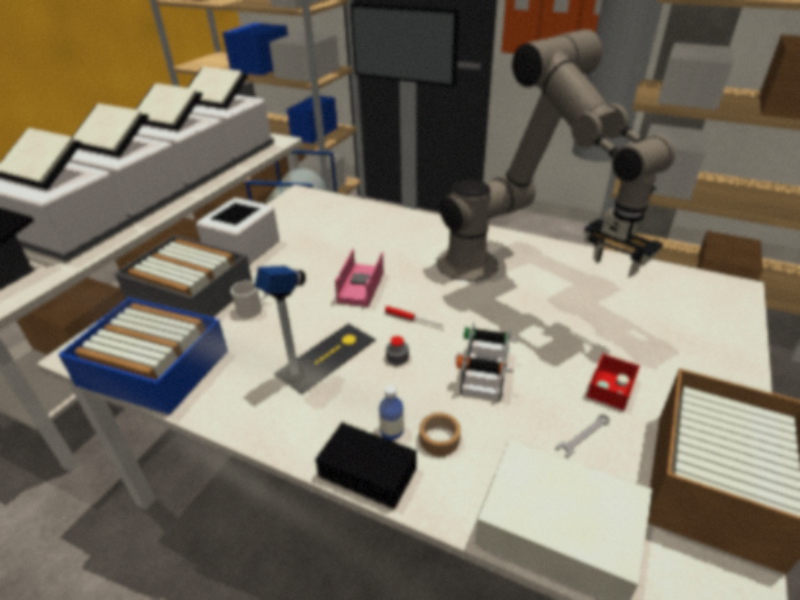

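View pics/side.png

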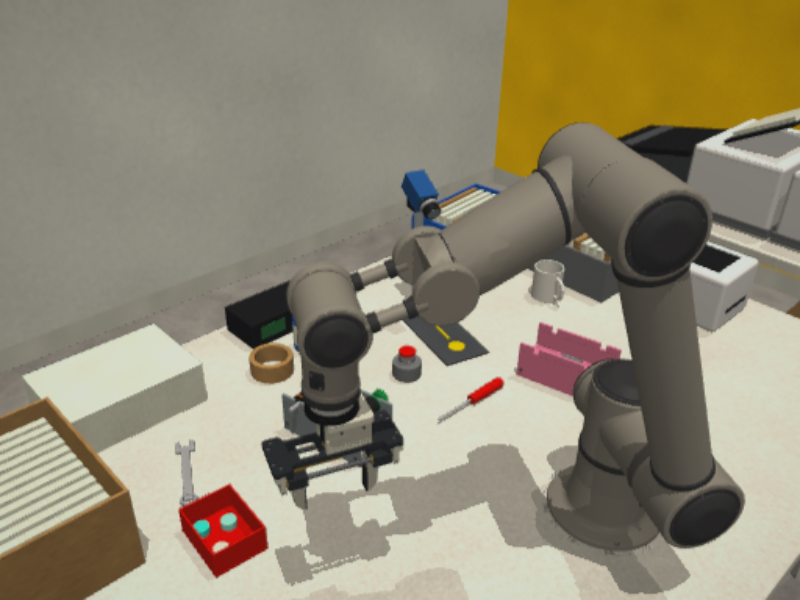

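The scene view shows the orange gear at about (460,362), green gear (468,333), plunger (397,345), and disc (348,340) with the column foot near (293,372). The pink look-alike is at (360,280). The side view shows the plunger at (406,355) and the disc at (457,346), with the feed unit hidden behind the gripper.

```bash
python3 - <<'E'
from h import *
for n in("scene","side"):
    s=dict(np.load(n+".npz"));P=cloud(s);h=cv2.cvtColor(s["img"],cv2.COLOR_RGB2HSV);ok=s["depth"]>0
    H,S,V=[h[...,i].astype(int) for i in range(3)]
    A=(P[...,0]>.1)&(P[...,0]<1.1)&(abs(P[...,1])<.7)&ok
    for nm,m in dict(orange=(H>5)&(H<16)&(S>150)&(P[...,2]>.05),green=(H>50)&(H<80)&(S>110),redhead=((H<5)|(H>174))&(S>160)&(P[...,2]>.05),yellow=(H>22)&(H<33)&(S>150)&(P[...,2]<.03),blue=(H>105)&(H<125)&(S>120)&(P[...,2]>.22)).items():
        m=(m&A).astype(np.uint8);k,L,st,ce=cv2.connectedComponentsWithStats(m)
        for i in range(1,k):
            if st[i,4]>=12:
                Q=P[L==i];print(n,nm,st[i,4],ce[i].round(),np.median(Q,0).round(3),Q.min(0).round(3),Q.max(0).round(3))
    # plate tops of feed unit
    m=A&(abs(P[...,2]-.088)<.006)&(S<60)&(V>60)
    if n=="scene":
        k,L,st,ce=cv2.connectedComponentsWithStats(m.astype(np.uint8))
        for i in range(1,k):
            if st[i,4]>15: Q=P[L==i];print("plate",st[i,4],ce[i].round(),Q.mean(0).round(3),Q.min(0).round(3),Q.max(0).round(3))
    save(n+"_c.png",cv2.resize(s["img"][190:270,200:340] if n=="scene" else s["img"][90:330,150:350],None,fx=5 if n=="scene" else 2.4,fy=5 if n=="scene" else 2.4))
E
```

```text
scene orange 20 [ 68. 230.] [ 0.978 -0.629  0.123] [ 0.972 -0.651  0.119] [ 0.983 -0.591  0.128]
scene orange 17 [294. 231.] [0.574 0.191 0.092] [0.559 0.184 0.08 ] [0.583 0.196 0.101]
scene orange 20 [ 82. 234.] [ 0.971 -0.553  0.124] [ 0.962 -0.587  0.12 ] [ 0.978 -0.526  0.128]
scene orange 25 [431. 254.] [0.545 0.691 0.157] [0.515 0.69  0.122] [0.593 0.692 0.171]
scene orange 22 [428. 264.] [0.552 0.69  0.114] [0.518 0.69  0.07 ] [0.616 0.691 0.171]
scene orange 45 [428. 279.] [0.669 0.691 0.149] [0.571 0.69  0.091] [0.717 0.693 0.173]
scene orange 12 [427. 293.] [0.728 0.691 0.164] [0.705 0.69  0.131] [0.743 0.692 0.172]
scene orange 50 [425. 304.] [0.772 0.691 0.148] [0.675 0.69  0.061] [0.782 0.7   0.174]
scene orange 28 [421. 317.] [0.777 0.692 0.089] [0.723 0.691 0.062] [0.781 0.7   0.121]
scene redhead 32 [254. 218.] [ 0.547 -0.005  0.07 ] [ 0.526 -0.019  0.065] [0.564 0.011 0.076]
scene redhead 27 [394. 251.] [0.477 0.573 0.054] [0.472 0.547 0.05 ] [0.484 0.604 0.058]
scene yellow 48 [223. 217.] [ 0.537 -0.172  0.007] [ 0.513 -0.193  0.002] [ 0.558 -0.153  0.011]
scene yel
[... 637 characters left out ...]
 [0.979 0.537 0.088] [0.977 0.385 0.082] [0.982 0.678 0.094]
side green 123 [174. 210.] [0.861 0.145 0.039] [0.853 0.105 0.017] [0.869 0.179 0.059]
side green 44 [242. 253.] [0.445 0.169 0.095] [0.429 0.158 0.084] [0.462 0.19  0.1  ]
side redhead 59 [260. 225.] [ 0.54 -0.    0.07] [ 0.526 -0.02   0.063] [0.559 0.016 0.077]
side redhead 296 [142. 334.] [0.393 0.571 0.054] [0.343 0.513 0.05 ] [0.483 0.621 0.062]
side yellow 20 [283. 212.] [ 0.599 -0.189  0.008] [ 0.574 -0.197  0.004] [ 0.632 -0.172  0.015]
side yellow 59 [292. 221.] [ 0.541 -0.169  0.009] [ 0.522 -0.193  0.002] [ 0.565 -0.146  0.018]
side blue 346 [267. 120.] [ 0.731 -0.208  0.353] [ 0.687 -0.253  0.3  ] [ 0.786 -0.184  0.378]
```

View pics/scene_c.png

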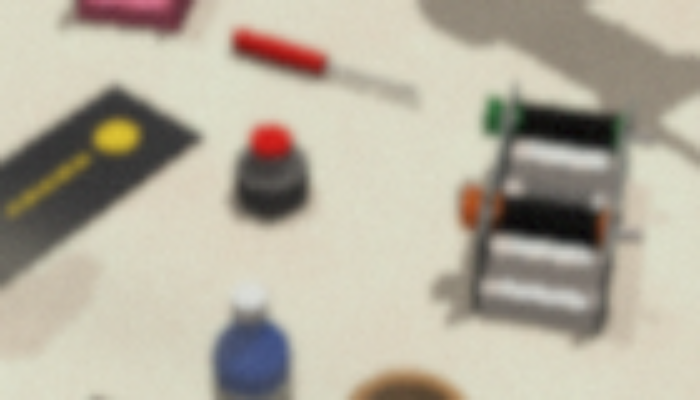

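The crop shows the orange roller in the far (+x) cradle at about (550,220), with its gear on the left, towards the plunger (270,140). I'll move over the feed unit for a closer look with the wrist camera.

```bash
cat >> h.py <<'E'
def shift(p,jaw=None):
    o=get_obs();R=Rn.from_quat(o["tool_rot"]).as_matrix();d=R.T@(np.array(p)-o["position"])
    a=np.degrees(np.arctan2(R[1,1],R[0,1]));y=None if jaw is None else -((jaw-a+90)%180-90)
    print("shift",d.round(4),"yaw",y,"| jaw now",a.round(2),"pos",o["position"].round(4),"tilt z",R[:,2].round(3),"t",round(o["time_s"],2),"F",o["contact_force"].round(1),"op",round(o["opening"],4))
E
python3 -c "
from h import *
shift([.50,.20,.33],9);s=snapshot('wrist');print(s['T_tool_cam'],s['fx'])"
```

```text
shift [-0.3958 -0.1595 -0.1037] yaw 60.09652669315284 | jaw now 69.1 pos [0.1871 0.4901 0.2261] tilt z [-0.001 -0.001 -1.   ] t 0.1 F [ 0.3 -0.  -1.1] op 0.0919
[[ 7.26215093e-05 -9.56156407e-01 -2.92856483e-01  7.89800389e-02]
 [ 9.99998956e-01  4.92142830e-04 -1.35883653e-03  3.45029792e-05]
 [ 1.44338747e-03 -2.92856079e-01  9.56155444e-01 -1.58423092e-01]
 [ 0.00000000e+00  0.00000000e+00  0.00000000e+00  1.00000000e+00]] 307.5133182468834
```

Call:
send_rows(steps=[1, -0.05, -0.02, -0.1, 10, 1, -0.11, -0.045, -0.1, 20, 1, -0.165, -0.067, -0.1, 30, 1, -0.22, -0.09, -0.1, 40, 1, -0.28, -0.115, -0.1, 50])

```text
time_s: 0.78
position: [0.3866, 0.3029, 0.3264]
tool_rot: [0.582, 0.813, 0.0, 0.0]
contact_force: [0.8, 0.0, -0.3]
opening: 0.0914
```

```bash
python3 -c "
from h import *
shift([.50,.20,.33],9)"
```

```text
shift [-0.134   0.0743 -0.0035] yaw 9.787263550089989 | jaw now 18.79 pos [0.3866 0.3029 0.3264] tilt z [ 0.001  0.    -1.   ] t 0.78 F [ 0.8  0.  -0.3] op 0.0914
```

Call:
send_rows(steps=[1, -0.05, 0.03, 0, 5, 1, -0.1, 0.055, 0, 10, 1, -0.134, 0.074, 0, 10, 1, -0.134, 0.074, 0, 10, 1, -0.134, 0.074, 0, 10])

```text
time_s: 1.4
position: [0.4986, 0.2023, 0.3258]
tool_rot: [0.649, 0.761, -0.0, -0.0]
contact_force: [-0.8, -0.1, -0.2]
opening: 0.0921
```

```bash
python3 - <<'E'
from h import *
shift([.543,-.003,.2],9)
s=snapshot("wrist");P=cloud(s);np.savez("w1.npz",P=P,img=s["img"]);save("w1.png",s["img"])
h=cv2.cvtColor(s["img"],cv2.COLOR_RGB2HSV);H,S,V=[h[...,i].astype(int) for i in range(3)];ok=s["depth"]>0
for nm,m in dict(orange=(H>5)&(H<17)&(S>150)&(P[...,2]>.05),green=(H>50)&(H<85)&(S>110)&(P[...,2]>.05),redhead=((H<5)|(H>174))&(S>160)&(P[...,2]>.05),yellow=(H>22)&(H<33)&(S>150)&(P[...,2]<.03),dark=(V<55)&(P[...,2]>.07)&(P[...,2]<.105),plate=(abs(P[...,2]-.089)<.004)&(S<70)&(V>60)).items():
    k,L,st,ce=cv2.connectedComponentsWithStats((m&ok).astype(np.uint8))
    for i in range(1,k):
        if st[i,4]>=40:
            Q=P[L==i];c,sz,an=cv2.minAreaRect((Q[:,:2]*1000).astype(np.float32))
            print(nm,st[i,4],ce[i].round(),np.median(Q,0).round(3),Q.min(0).round(3),Q.max(0).round(3),"rect",np.round(c),np.round(sz),round(an,1))
E
```

```text
shift [-0.2098  0.0115  0.1257] yaw 0.09790159581299918 | jaw now 9.1 pos [0.4986 0.2023 0.3258] tilt z [-0.001  0.    -1.   ] t 1.4 F [-0.8 -0.1 -0.2] op 0.0921
orange 76 [297.  90.] [0.543 0.292 0.097] [0.528 0.288 0.086] [0.559 0.296 0.1  ] rect [543. 292.] [31.  3.] 9.3
orange 75 [297. 159.] [0.559 0.209 0.096] [0.545 0.201 0.074] [0.577 0.213 0.1  ] rect [561. 207.] [32.  8.] 11.3
orange 268 [297. 174.] [0.564 0.188 0.094] [0.549 0.179 0.082] [0.582 0.197 0.1  ] rect [566. 187.] [31. 14.] 11.8
green 49 [205. 163.] [0.444 0.185 0.097] [0.43  0.181 0.09 ] [0.458 0.189 0.1  ] rect [444. 185.] [29.  3.] 12.2
green 224 [208. 178.] [0.451 0.165 0.094] [0.434 0.155 0.086] [0.465 0.173 0.099] rect [450. 164.] [31. 13.] 11.3
green 145 [479. 221.] [0.86  0.152 0.054] [0.561 0.126 0.05 ] [0.862 0.25  0.398] rect [719. 209.] [ 45. 324.] 67.6
redhead 58 [256. 294.] [ 0.546 -0.02   0.071] [ 0.532 -0.024  0.068] [ 0.559 -0.014  0.073] rect [546. -20.] [27.  8.] 11.1
dark 457 [290. 128.] [0.543 0.243 0.093] [0.53  0.209 0.085] [0.561 0.286 0.1  ] rect [546. 249.] [18. 78.] 11.2
dark 873 [209. 1
[... 872 characters left out ...]
[33.  6.] 11.5
plate 463 [250.  84.] [0.486 0.29  0.091] [0.432 0.276 0.087] [0.537 0.302 0.093] rect [485. 290.] [106.   6.] 11.4
plate 144 [182.  87.] [0.404 0.273 0.091] [0.387 0.268 0.086] [0.42  0.279 0.093] rect [403. 273.] [33.  6.] 9.2
plate 98 [310. 119.] [0.567 0.261 0.09 ] [0.56  0.22  0.085] [0.576 0.293 0.092] rect [568. 257.] [ 4. 74.] 11.4
plate 137 [315. 163.] [0.585 0.206 0.091] [0.571 0.2   0.085] [0.603 0.211 0.093] rect [587. 205.] [32.  6.] 11.3
plate 428 [253. 166.] [0.506 0.189 0.091] [0.454 0.177 0.085] [0.556 0.202 0.093] rect [505. 189.] [104.   7.] 11.3
plate 139 [189. 168.] [0.423 0.173 0.091] [0.407 0.166 0.085] [0.44  0.178 0.092] rect [424. 172.] [33.  6.] 11.4
```

View pics/w1.png

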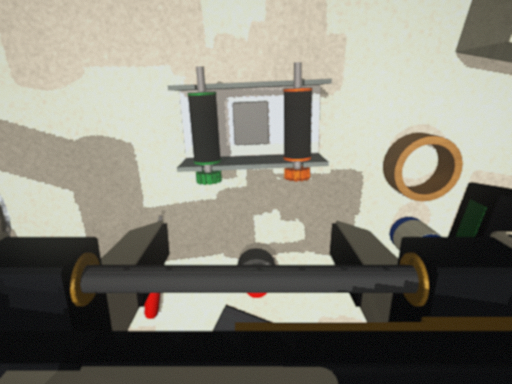

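The wrist view shows the green roller at (206,128) and the orange one at (298,125), both gears downwards in the image. The plunger is at (257,285), partly hidden. The unit's yaw is 11.35° and the orange centre is about (0.5535, 0.251). Next is the plunger.

Call:
send_rows(steps=[-1, -0.06, 0.003, 0, 0, -1, -0.12, 0.006, 0.04, 0, -1, -0.17, 0.01, 0.09, 0, -1, -0.209, 0.0125, 0.14, 0, -1, -0.209, 0.0125, 0.2, 0])

```text
time_s: 2.08
position: [0.5451, -0.0014, 0.1386]
tool_rot: [0.649, 0.761, 0.001, 0.002]
contact_force: [0.6, 0.5, -1.1]
opening: 0.0469
```

Call:
send_rows(steps=[-1, 0, 0, 0, 0, -1, 0, 0, 0, 0])

```text
time_s: 2.33
position: [0.5452, 0.0008, 0.1411]
tool_rot: [0.648, 0.761, 0.001, 0.001]
contact_force: [0.2, -0.7, 0.2]
opening: 0.0265
```

```bash
python3 - <<'E'
from h import *
shift([.544,-.002,.057],11.35)
s=snapshot("side");P=cloud(s);save("s2.png",cv2.resize(s["img"][130:290,190:350],None,fx=3.5,fy=3.5))
h=cv2.cvtColor(s["img"],cv2.COLOR_RGB2HSV);H,S=h[...,0],h[...,1]
m=((H<5)|(H>174))&(S>160)&(P[...,2]>.05)&(abs(P[...,0]-.54)<.05)&(abs(P[...,1])<.05);Q=P[m];print(len(Q),Q.min(0),Q.max(0))
E
```

```text
shift [-0.0025 -0.0018  0.0841] yaw -2.1622375807043994 | jaw now 9.19 pos [0.5452 0.0008 0.1411] tilt z [ 0.003  0.    -1.   ] t 2.33 F [ 0.2 -0.7  0.2] op 0.0265
59 [ 0.52410351 -0.01970097  0.06111312] [0.56132439 0.01323792 0.07769955]
```

View pics/s2.png

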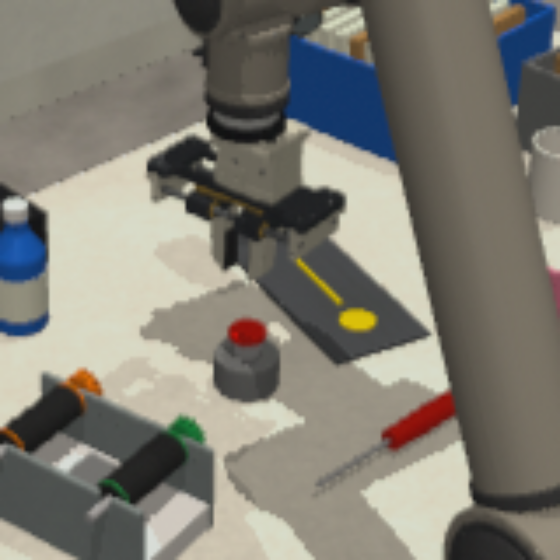

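The side crop shows the closing fingers at (250,250), directly above the red head (247,332), and the way down is clear.

Call:
send_rows(steps=[-1, -0.002, -0.002, 0.02, 0, -1, -0.002, -0.002, 0.045, 0, -1, -0.002, -0.002, 0.065, 0, -1, -0.002, -0.002, 0.077, 0, -1, -0.002, -0.002, 0.084, 0])

```text
time_s: 3.0
position: [0.5439, -0.0018, 0.0573]
tool_rot: [0.649, 0.761, 0.001, 0.001]
contact_force: [-15.9, 5.4, 59.9]
opening: 0.0005
```

Call:
send_rows(steps=[-1, 0, 0, 0.001, 0, -1, 0, 0, 0.001, 0, -1, 0, 0, 0.001, 0])

```text
time_s: 3.38
position: [0.5438, -0.0019, 0.0579]
tool_rot: [0.649, 0.761, 0.002, 0.002]
contact_force: [-8.2, 3.5, 25.1]
opening: 0.0005
```

Call:
send_rows(steps=[-1, 0, 0, -0.03, 0, -1, 0, 0, -0.08, 0, 1, 0, 0, -0.13, 0, 1, 0, 0, -0.15, 0, 1, 0, 0, -0.15, 0])

```text
time_s: 4.0
position: [0.5437, -0.0027, 0.2064]
tool_rot: [0.649, 0.761, 0.002, 0.003]
contact_force: [-0.2, -0.1, -0.4]
opening: 0.0256
```

```bash
python3 - <<'E'
from h import *
s=snapshot("side");P=cloud(s)
h=cv2.cvtColor(s["img"],cv2.COLOR_RGB2HSV);H,S=h[...,0],h[...,1]
m=((H<5)|(H>174))&(S>160)&(P[...,2]>.04)&(abs(P[...,0]-.54)<.05)&(abs(P[...,1])<.05);Q=P[m];print(len(Q),Q.min(0),Q.max(0),np.median(Q,0))
shift([.5535,.251,.18],11.35)
E
```

```text
61 [ 0.5259807  -0.01965043  0.06345621] [0.56305776 0.01662578 0.07782447] [ 5.40942101e-01 -4.49140779e-04  7.15109918e-02]
shift [0.2487 0.0507 0.0245] yaw -2.2355730247752774 | jaw now 9.11 pos [ 0.5428 -0.0026  0.2046] tilt z [ 0.002 -0.    -1.   ] t 4.05 F [ 0.7 -0.5 -0.2] op 0.03
```

The plunger went down to its stop and has sprung back to 70 mm. Next I move over the orange roller.

Call:
send_rows(steps=[1, 0.06, 0.012, 0, -2.2, 1, 0.12, 0.024, 0, -2.2, 1, 0.18, 0.036, 0.01, -2.2, 1, 0.235, 0.048, 0.02, -2.2, 1, 0.2485, 0.0505, 0.0245, -2.2])

```text
time_s: 4.68
position: [0.5516, 0.2537, 0.1767]
tool_rot: [0.633, 0.775, -0.001, -0.001]
contact_force: [0.4, -0.4, -0.2]
opening: 0.0802
```

Call:
send_rows(steps=[1, 0, 0, 0, 0, 1, 0, 0, 0, 0])

```text
time_s: 4.92
position: [0.5532, 0.2492, 0.179]
tool_rot: [0.635, 0.773, -0.0, 0.0]
contact_force: [0.5, 0.3, -0.5]
opening: 0.0914
```

```bash
python3 - <<'E'
from h import *
shift([.5535,.251,.063],11.35)
s=snapshot("wrist");P=cloud(s);save("w2.png",s["img"])
h=cv2.cvtColor(s["img"],cv2.COLOR_RGB2HSV);H,S,V=[h[...,i].astype(int) for i in range(3)];ok=s["depth"]>0
for nm,m in dict(orange=(H>5)&(H<17)&(S>150)&(P[...,2]>.05),plate=(abs(P[...,2]-.089)<.004)&(S<70)&(V>60)).items():
    k,L,st,ce=cv2.connectedComponentsWithStats((m&ok).astype(np.uint8))
    for i in range(1,k):
        if st[i,4]>=60:
            Q=P[L==i];c,sz,an=cv2.minAreaRect((Q[:,:2]*1000).astype(np.float32))
            print(nm,st[i,4],ce[i].round(),np.median(Q,0).round(3),"rect",np.round(c),np.round(sz),round(an,1))
E
```

```text
shift [0.0018 0.0007 0.116 ] yaw -0.1269267145280253 | jaw now 11.22 pos [0.5532 0.2492 0.179 ] tilt z [-0.    -0.001 -1.   ] t 4.92 F [ 0.5  0.3 -0.5] op 0.0914
orange 207 [249. 138.] [0.545 0.292 0.097] rect [546. 292.] [32.  4.] 11.3
orange 813 [250. 251.] [0.564 0.192 0.094] rect [559. 230.] [ 34. 102.] 9.2
plate 1377 [161. 124.] [0.474 0.288 0.091] rect [479. 296.] [116.  30.] 11.2
plate 207 [250. 114.] [0.542 0.31  0.086] rect [542. 309.] [ 9. 29.] 11.3
plate 378 [ 71. 126.] [0.405 0.273 0.091] rect [403. 273.] [34.  6.] 11.3
plate 335 [280. 125.] [0.567 0.306 0.091] rect [567. 306.] [33.  6.] 11.3
plate 635 [204. 242.] [0.524 0.193 0.091] rect [525. 192.] [65.  7.] 11.2
plate 302 [278. 241.] [0.588 0.206 0.091] rect [587. 205.] [33.  6.] 12.3
plate 62 [104. 243.] [0.436 0.175 0.091] rect [437. 172.] [ 8. 10.] 5.9
```

View pics/w2.png

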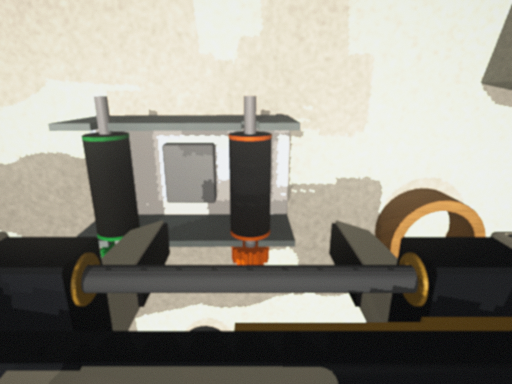

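The wrist view shows the orange roller at (250,185), centred between the fingers, with the green one clear at (108,185). I'll descend and grip.

Call:
send_rows(steps=[1, 0.002, 0.0007, 0.04, 0, 1, 0.002, 0.0007, 0.075, 0, 1, 0.002, 0.0007, 0.105, 0, 1, 0.002, 0.0007, 0.117, 0, 1, 0.002, 0.0007, 0.117, 0])

```text
time_s: 5.6
position: [0.5535, 0.2519, 0.0623]
tool_rot: [0.635, 0.773, -0.0, -0.0]
contact_force: [0.3, -0.1, -0.1]
opening: 0.0917
```

Call:
send_rows(steps=[-1, 0, 0, 0, 0, -1, 0, 0, 0, 0, -1, 0, 0, 0, 0, -1, 0, 0, 0, 0, -1, 0, 0, 0, 0])

```text
time_s: 6.22
position: [0.5533, 0.2528, 0.0623]
tool_rot: [0.634, 0.773, 0.0, 0.0]
contact_force: [0.6, 0.2, 0.2]
opening: 0.0463
```

Call:
send_rows(steps=[-1, 0, 0, 0, 0, -1, 0, 0, 0, 0, -1, 0, 0, 0, 0])

```text
time_s: 6.6
position: [0.5533, 0.2528, 0.0623]
tool_rot: [0.634, 0.773, 0.0, -0.0]
contact_force: [0.4, 0.1, 0.7]
opening: 0.0351
```

Call:
send_rows(steps=[-1, 0, 0, -0.01, 0, -1, 0, 0, -0.03, 0, -1, 0, 0, -0.06, 0, -1, 0, 0, -0.09, 0, -1, 0, 0, -0.09, 0])

```text
time_s: 7.22
position: [0.5547, 0.2532, 0.1549]
tool_rot: [0.634, 0.773, 0.002, 0.002]
contact_force: [0.8, 0.2, -2.9]
opening: 0.0355
```

```bash
python3 -c "
from h import *
shift([.4988,.3626,.10],11.35)"
```

```text
shift [ 0.1182 -0.0337  0.0548] yaw -0.05070778649515262 | jaw now 11.3 pos [0.5547 0.2532 0.1549] tilt z [ 0.005  0.002 -1.   ] t 7.22 F [ 0.8  0.2 -2.9] op 0.0355
```

Call:
send_rows(steps=[-1, 0.02, -0.006, -0.02, 0, -1, 0.06, -0.018, -0.02, 0, -1, 0.1, -0.03, -0.01, 0, -1, 0.118, -0.0337, 0.01, 0, -1, 0.118, -0.0337, 0.04, 0])

```text
time_s: 7.85
position: [0.496, 0.3633, 0.1108]
tool_rot: [0.633, 0.774, 0.0, -0.0]
contact_force: [-0.3, 0.4, -2.5]
opening: 0.0353
```

Call:
send_rows(steps=[-1, 0, 0, 0, 0])

```text
time_s: 7.98
position: [0.4948, 0.3608, 0.1086]
tool_rot: [0.634, 0.773, -0.004, -0.001]
contact_force: [-0.2, -0.4, -1.7]
opening: 0.0353
```

```bash
cat >> h.py <<'E'
def roller(s,o,box=.16):
    P=cloud(s);h=cv2.cvtColor(s["img"],cv2.COLOR_RGB2HSV);H,S=h[...,0].astype(int),h[...,1].astype(int)
    m=(H>4)&(H<17)&(S>140)&(s["depth"]>0)&(np.linalg.norm(P-o["position"],axis=-1)<box)
    k,L,st,ce=cv2.connectedComponentsWithStats(m.astype(np.uint8))
    for i in range(1,k):
        if st[i,4]>=8: Q=P[L==i];print("or",st[i,4],ce[i].round(),np.median(Q,0).round(4),Q.min(0).round(3),Q.max(0).round(3))
E
python3 - <<'E'
from h import *
shift([.4988,.3626,.10],11.35);o=get_obs()
ims=[]
for n in("scene","side"):
    s=snapshot(n);print(n);roller(s,o)
    ims.append(cv2.resize(s["img"][170:290,260:380] if n=="scene" else s["img"][150:330,110:290],(400,400)))
save("p1.png",np.hstack(ims))
E
```

```text
shift [0.001  0.0043 0.0085] yaw -0.020918394804908758 | jaw now 11.33 pos [0.4948 0.3608 0.1086] tilt z [-0.007 -0.004 -1.   ] t 7.97 F [-0.2 -0.4 -1.7] op 0.0353
scene
or 22 [324. 221.] [0.5166 0.2947 0.1382] [0.428 0.274 0.083] [0.527 0.302 0.142]
side
or 25 [175. 268.] [0.4776 0.4018 0.1427] [0.472 0.396 0.125] [0.499 0.404 0.15 ]
```

View pics/p1.png

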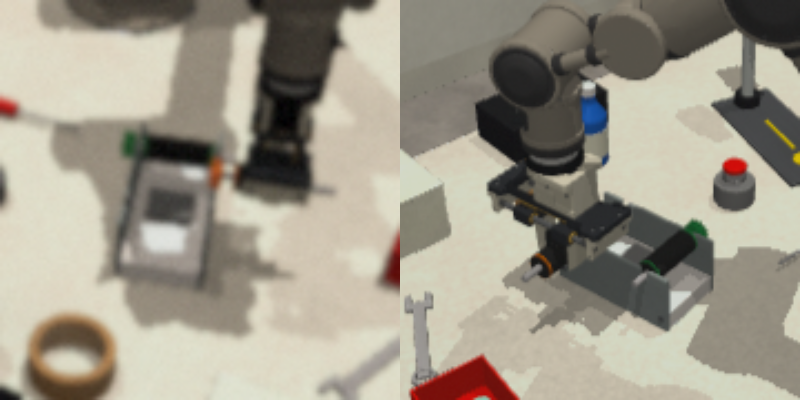

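The orange gear (217,172 in the left half) is over the +y plate top and the roller is still level. I'll press down gently to pivot the gear end up in the grip.

Call:
send_rows(steps=[-1, 0.001, 0.003, 0.008, 0, -1, 0.001, 0.003, 0.015, 0, -1, 0.001, 0.003, 0.02, 0, -1, 0.001, 0.003, 0.025, 0, -1, 0.001, 0.003, 0.029, 0])

```text
time_s: 8.7
position: [0.5, 0.3638, 0.0834]
tool_rot: [0.634, 0.773, 0.0, -0.0]
contact_force: [-1.3, 1.5, 1.8]
opening: 0.0351
```

Call:
send_rows(steps=[-1, 0, 0, 0.004, 0, -1, 0, 0, 0.008, 0, -1, 0, 0, 0.012, 0, -1, 0, 0, 0.016, 0, -1, 0, 0, 0.018, 0])

```text
time_s: 9.32
position: [0.5, 0.3635, 0.065]
tool_rot: [0.634, 0.773, 0.0, 0.0]
contact_force: [-0.8, 3.3, 1.9]
opening: 0.0349
```

Call:
send_rows(steps=[-1, 0, 0, 0, 0, -1, 0, 0, 0, 0])

```text
time_s: 9.57
position: [0.4999, 0.3634, 0.0653]
tool_rot: [0.634, 0.773, 0.0, 0.0]
contact_force: [-0.6, 3.0, 1.3]
opening: 0.0353
```

```bash
python3 - <<'E'
from h import *
shift([.4988,.3626,.10],11.35);o=get_obs()
ims=[]
for n in("scene","side"):
    s=snapshot(n);print(n);roller(s,o)
    ims.append(cv2.resize(s["img"][170:290,260:380] if n=="scene" else s["img"][150:330,110:290],(400,400)))
save("p2.png",np.hstack(ims))
E
```

```text
shift [-0.0006 -0.0013 -0.0347] yaw -0.05199148180814461 | jaw now 11.3 pos [0.4999 0.3634 0.0653] tilt z [ 0.  0. -1.] t 9.57 F [-0.6  3.   1.3] op 0.0353
scene
or 24 [325. 227.] [0.519  0.3031 0.1136] [0.508 0.295 0.102] [0.53  0.311 0.122]
side
or 26 [174. 282.] [0.4849 0.4067 0.084 ] [0.474 0.399 0.072] [0.503 0.413 0.097]
```

View pics/p2.png

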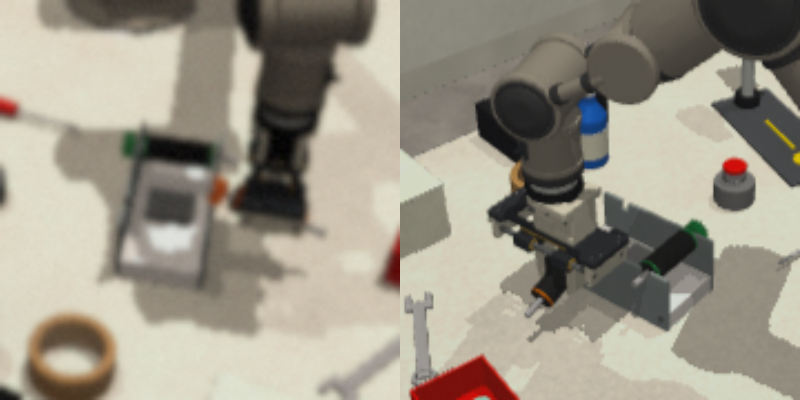

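The roller pivots in the grip: the gear end is up at (217,187) in the left half and the far end is down at (545,295) in the right half. The tilt measures about 18–22°, so I'll press a little more, then lift.

Call:
send_rows(steps=[-1, 0, 0, 0.003, 0, -1, 0, 0, 0.006, 0, -1, 0, 0, 0.006, 0, -1, 0, 0, -0.01, 0, -1, 0, 0, -0.04, 0])

```text
time_s: 10.3
position: [0.4989, 0.3627, 0.1049]
tool_rot: [0.634, 0.773, -0.002, -0.001]
contact_force: [0.8, -0.2, -1.7]
opening: 0.0351
```

Call:
send_rows(steps=[-1, 0, 0, -0.04, 0, -1, 0, 0, -0.09, 0, -1, 0, 0, -0.14, 0, -1, 0, 0, -0.15, 0, -1, 0, 0, -0.15, 0])

```text
time_s: 10.92
position: [0.4996, 0.3632, 0.2553]
tool_rot: [0.634, 0.773, 0.0, -0.0]
contact_force: [0.4, -0.4, -2.2]
opening: 0.035
```

```bash
python3 - <<'E'
from h import *
shift([.539,-.170,.221],90);o=get_obs()
s=snapshot("scene");roller(s,o);P=cloud(s)
s2=snapshot("side");print("side");roller(s2,o);P2=cloud(s2)
# stand: yellow line direction & camera stand base plate
for s,P in((s,P),(s2,P2)):
    h=cv2.cvtColor(s["img"],cv2.COLOR_RGB2HSV);H,S,V=[h[...,i].astype(int) for i in range(3)]
    B=(P[...,0]>.4)&(P[...,0]<.95)&(P[...,1]>-.4)&(P[...,1]<-.04)
    y=(H>20)&(H<35)&(S>120)&B&(abs(P[...,2])<.03)
    k,L,st,ce=cv2.connectedComponentsWithStats(y.astype(np.uint8))
    for i in range(1,k):
        if st[i,4]>8:print("yellow",st[i,4],P[L==i].mean(0).round(4))
    b=(V<90)&B&(abs(P[...,2]-.006)<.008)&(S<80)
    k,L,st,ce=cv2.connectedComponentsWithStats(b.astype(np.uint8));i=1+np.argmax(st[1:,4])
    print("base",st[i,4],cv2.minAreaRect((P[L==i][:,:2]*1000).astype(np.float32)))
    c=B&(P[...,2]>.05)&(P[...,2]<.27)&(S<90)&(V<200);Q=P[c];print("column",len(Q),np.median(Q,0).round(3))
E
```

```text
shift [-0.5306 -0.0658  0.0343] yaw -78.7050400053916 | jaw now 11.29 pos [0.4996 0.3632 0.2553] tilt z [ 0.  0. -1.] t 10.93 F [ 0.4 -0.4 -2.2] op 0.035
or 24 [331. 188.] [0.5214 0.3068 0.3096] [0.508 0.299 0.3  ] [0.531 0.313 0.318]
side
or 32 [170. 232.] [0.4845 0.4055 0.2702] [0.473 0.392 0.25 ] [0.505 0.413 0.275]
yellow 59 [ 0.5364 -0.1727  0.0069]
yellow 46 [ 0.6153 -0.1949  0.0064]
base 518 ((586.8645629882812, -182.80255126953125), (115.44381713867188, 206.44113159179688), 74.68445587158203)
column 258 [ 0.745 -0.218  0.165]
yellow 32 [ 0.6184 -0.1914  0.0084]
yellow 62 [ 0.5404 -0.1691  0.0086]
base 1039 ((625.7356567382812, -191.26998901367188), (123.10034942626953, 291.2835998535156), 73.97526550292969)
column 282 [ 0.732 -0.217  0.159]
```

The tilt is now about 23° and the yellow line heads −15.8°, so the tool must turn −63°. I'll carry the roller over, rotating early.

Call:
send_rows(steps=[-1, -0.02, -0.002, 0, -8, -1, -0.06, -0.007, 0, -18, -1, -0.105, -0.013, 0, -28, -1, -0.15, -0.018, 0, -38, -1, -0.19, -0.023, 0, -48])

```text
time_s: 11.65
position: [0.5137, 0.1708, 0.2531]
tool_rot: [0.262, 0.965, -0.001, -0.002]
contact_force: [0.0, -0.4, -1.7]
opening: 0.0351
```

Call:
send_rows(steps=[-1, 0, 0, 0, -5, -1, 0, 0, 0, -10, -1, 0, 0, 0, -15, -1, 0, 0, 0, -15])

```text
time_s: 12.15
position: [0.5138, 0.1724, 0.2534]
tool_rot: [0.137, 0.991, -0.001, -0.002]
contact_force: [0.2, -0.5, -2.2]
opening: 0.0353
```

```bash
python3 -c "
from h import *
shift([.538,-.171,.221],74.2)"
```

```text
shift [-0.1166 -0.3239  0.0326] yaw 0.04714823818046909 | jaw now 74.25 pos [0.5138 0.1724 0.2534] tilt z [-0.004 -0.001 -1.   ] t 12.15 F [ 0.2 -0.5 -2.2] op 0.0353
```

Call:
send_rows(steps=[-1, -0.012, -0.033, 0, 0, -1, -0.03, -0.083, 0, 0, -1, -0.05, -0.138, 0, 0, -1, -0.068, -0.188, 0.01, 0, -1, -0.08, -0.222, 0.02, 0])

```text
time_s: 12.78
position: [0.531, -0.065, 0.234]
tool_rot: [0.138, 0.99, 0.0, -0.001]
contact_force: [0.2, 0.3, -1.4]
opening: 0.0354
```

```bash
python3 - <<'E'
from h import *
shift([.538,-.171,.221],74.2);o=get_obs();ims=[]
for n in("scene","side"):
    s=snapshot(n);print(n);roller(s,o)
    ims.append(cv2.resize(s["img"][120:260,150:290] if n=="scene" else s["img"][80:260,190:370],(400,400)))
save("p3.png",np.hstack(ims))
E
```

```text
shift [-0.0358 -0.1001  0.013 ] yaw -0.11294121828241543 | jaw now 74.09 pos [ 0.531 -0.065  0.234] tilt z [-0.002  0.    -1.   ] t 12.78 F [ 0.2  0.3 -1.4] op 0.0354
scene
or 77 [233. 179.] [ 0.5886 -0.0713  0.2811] [ 0.558 -0.096  0.262] [ 0.603 -0.057  0.295]
side
or 21 [281. 182.] [ 0.4949 -0.0465  0.2494] [ 0.486 -0.06   0.232] [ 0.504 -0.039  0.255]
```

View pics/p3.png

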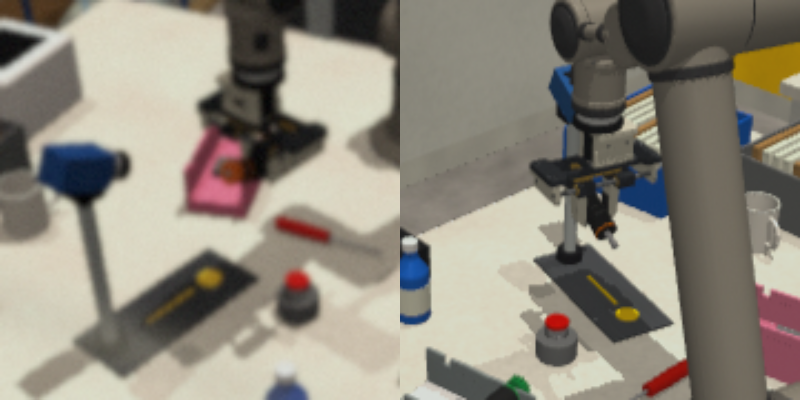

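The left half shows the gear (230,172) facing the camera side, with the lens at (122,165) and clear space between them. The right half shows the low shaft end at (605,235). I'll finish the move slowly.

Call:
send_rows(steps=[-1, -0.007, -0.02, 0.003, 0, -1, -0.016, -0.045, 0.006, 0, -1, -0.026, -0.073, 0.01, 0, -1, -0.033, -0.093, 0.013, 0, -1, -0.0358, -0.1, 0.013, 0])

```text
time_s: 13.5
position: [0.5387, -0.1692, 0.2215]
tool_rot: [0.137, 0.991, 0.0, -0.001]
contact_force: [-1.3, 0.3, -2.7]
opening: 0.0357
```

Call:
send_rows(steps=[-1, 0, 0, 0, 0, -1, 0, 0, 0, 0, -1, 0, 0, 0, 0])

```text
time_s: 13.88
position: [0.539, -0.168, 0.2224]
tool_rot: [0.136, 0.991, 0.0, 0.0]
contact_force: [-0.6, 0.4, -2.1]
opening: 0.0352
```

```bash
python3 - <<'E'
from h import *
shift([.538,-.171,.221],74.2);o=get_obs();ims=[]
for n in("scene","side","wrist"):
    s=snapshot(n);print(n);roller(s,o)
    P=cloud(s);v=s["img"].max(-1);G=P-(o["position"]+[0,0,.019]);d=np.array([.962,-.272,0])
    # dark sleeve points beside the fingers: fit axis in the vertical plane
    a=G@d;b=np.abs(G@np.array([.272,.962,0]));m=(v<75)&(s["depth"]>0)&(b<.022)&(abs(a)<.05)&(abs(a)>.014)&(abs(G[...,2])<.045)
    if m.sum()>15: print("sleeve pts",m.sum(),"a range",a[m].min(),a[m].max(),"tilt",np.degrees(np.arctan(np.polyfit(a[m],G[...,2][m],1)[0])))
    ims.append(cv2.resize(s["img"][120:260,150:290] if n=="scene" else s["img"][80:260,190:370],(400,400)) if n!="wrist" else 0)
save("p4.png",np.hstack(ims[:2]))
E
```

```text
shift [ 0.0001 -0.0032  0.0014] yaw 0.14587844386799986 | jaw now 74.35 pos [ 0.539  -0.168   0.2224] tilt z [ 0.  0. -1.] t 13.88 F [-0.6  0.4 -2.1] op 0.0352
scene
or 53 [211. 177.] [ 0.5925 -0.1724  0.2683] [ 0.561 -0.191  0.254] [ 0.613 -0.159  0.281]
sleeve pts 58 a range -0.024603517551812292 0.045968601534314625 tilt 20.054425193128548
side
or 21 [299. 174.] [ 0.5031 -0.1467  0.2372] [ 0.496 -0.161  0.222] [ 0.51  -0.136  0.245]
sleeve pts 84 a range -0.04811922428419638 0.020742971384050873 tilt 25.41983753780127
wrist
or 535 [249. 171.] [ 0.4966 -0.1567  0.2409] [ 0.493 -0.175  0.228] [ 0.507 -0.141  0.245]
sleeve pts 5635 a range -0.04259673340260064 0.027950454230921698 tilt 19.915823233267922
```

View pics/p4.png

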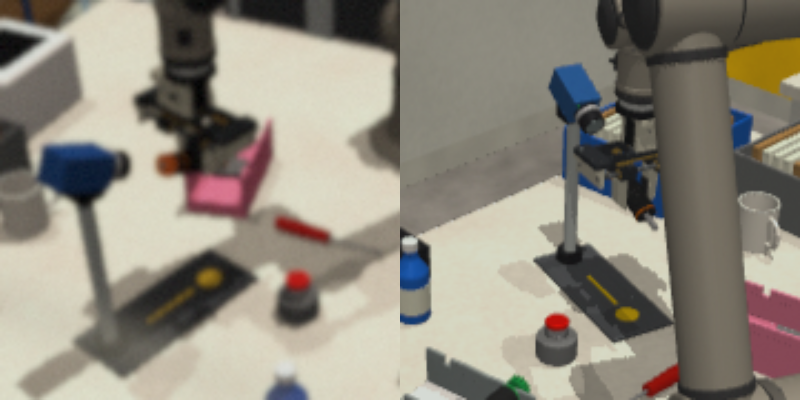

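The roller is over the disc with its gear (172,163 in the left half) pointing at the lens (122,165), and there is clear space to the camera. The tilt measures 20–25°, and the plunger and green roller look undisturbed. I'm handing in.

```bash
python3 -c "
from h import *
print(close_job());shift([.538,-.171,.221],74.2)"
```

```text
the job is handed in; nothing more can be done
None
the job is handed in; nothing more can be done
```

The job is handed in, with the arm still holding the orange-geared roller over the yellow disc; the close-out gave no verdict. It took about 14 s of the 51 s allowed.

- **Plunger:** I pressed it down to its stop; the fingertips settled at 58 mm with about 25 N. Released, its top measured about 70 mm again.
- **Roller:** I lifted the orange-geared roller straight out of its slots. The tool always points down, so I tilted the roller in the grip by pressing its gear gently on the feed unit's side plate. I then carried it to the viewing point and turned its gear end towards the lens.

**Last checks:**
- **Position:** the grasp point was about 3 mm from the viewing point sideways and 1–2 mm high. The roller may sit another 3 mm or so off-centre in the grip.
- **Direction:** the heading is within about 1° of the yellow line, with the gear towards the lens.
- **Tilt:** the readings disagreed. Fits gave 20° from the scene and wrist views and 25° from the side view, and the band positions gave about 22°. All are within 12° of the 25° target.
- **Hold:** the wrist force was about 2 N, which matches the roller's weight.
- **Surroundings:** in the last pictures the plunger was up, and I saw no sign of the camera stand being touched. I judged the green roller and the other objects by eye only; the green roller is only partly in that view.

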